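# Hook a battery pack into its charging dock and latch it

## Robot

A 7-joint arm with a two-finger parallel gripper is mounted at the origin on a cart in front of the work surface, level with it; the furniture and walls round the work are solid. World frame = base frame: x ahead of the robot, y to its left, z up, the work surface at z = 0. Lengths are in m, angles in rad, forces in N, time in s.
With the tool pointing down it reaches from about 0.4 to 0.85 m from the base axis. Payload 4.5 kg.
Tool frame: the origin (TCP) lies midway between the tips of the shut fingers; the grasp point (between the pads) lies 19 mm behind it; z points along the fingers, y is the direction in which the jaws open and shut (so a half turn about z gives the same grasp; the last joint's range is limited). The gripper opens to 88 mm and grips with 3 to 60 N. Pads are 18 mm wide; open, the fingers measure 123 mm over their backs; the gripper's body (75 mm by 187 mm) begins 45 mm behind the grasp point.
Start: joints at [-1.083, 0.689, -0.195, 1.565, 0.157, 0.902, -0.215], TCP at [0.274, 0.562, 0.239] pointing down, gripper open.
Joint ranges: [-3.01, 3.01], [-0.46, 2.08], [-1.47, 1.51], [0.13, 2.56], [-1, 4.14], [0.04, 2.09], [-2.66, 2.66]. Speed limits (rad/s): [2.57, 2.57, 3.14, 3.14, 3.14, 3.14, 3.14].

## Interface

Orientations are given as a unit quaternion [x, y, z, w].
In Python, from plant import get_state, snapshot, finish_job, find_in gives the robot as it stands.
- The arm moves only by the shell command python3 -m creep 'ROWS' [OPENING] [FORCE]. ROWS is JSON, one flat list of numbers, 6 for each row, row after row: the shift along the tool's x, y, z in mm, then the turn, a rotation vector about the tool's x, y, z in degrees. In form: [tx, ty, tz, wx, wy, wz, tx, ty, tz, wx, wy, wz, ...]. A call has 1 to 5 rows; each row shifts and turns the pose as measured when the row begins, along the tool's axes as they then stand; what a row does not reach is not made up. A row lasts 1/12 s, in which the tool goes at most 41.7 mm and 7.16 degrees, less where a joint would pass 70% of its speed; a pose out of reach is approached as far as the arm can. A call is refused whole if a number of a shift passes 41.7 or a number of a turn 7.16, either way. A call with a gripper value outside its range is refused whole. OPENING is the finger opening in mm, from 0 to 88.1, set as the call begins (- or left out, the last holds). The fingers move at their own pace and stop on an object; FORCE is the grip in N (left out, the last holds). Time passes only in rows, so rows that do not move let the fingers close. It gives the time, the measured TCP pose, the force and the opening at its end, in the units of the state.
- get_state(): the state, without advancing time (a new reading comes with each control period).
- snapshot(name): name is "scene" or "top"; returns a dict with "color" (480x640x3 uint8, red, green, blue), "intrinsics" (3x3 intrinsics, pixels), "extrinsics" (4x4, takes a point from world to camera coordinates). Camera axes: x right, y down, z forward; pixel columns grow to the right and rows downward; lengths in m; the calibration is good to about 2 mm. A picture is of the moment at which its call begins. There is no depth.
- finish_job(): hands the job in, once; it reports no verdict.
Trained networks look in the newest picture that a camera, given by its name, has taken for a name from the list of things; names that differ only in an ending like _2 or _b are one class to them, and where a whole thing is asked for, a point or a joint stands for the part that bears it (a point fixed in the world has none). Each returns a list of dicts, best first, with "score" (0 to 1); they miss things now and then, are a little off and sometimes report something else, mostly with a low value. They report only what shows in the picture. A call takes as long as a camera call. They do not tell look-alikes from the thing itself.
- find_in(thing, camera): "xy" ([column, row] in pixels, amid what is visible of it).
The state is a dict: "clock": time; "q": joint angles; "qd": joint speeds; "joint_torque": joint torques, N m; "tool_pos": TCP position; "eef_rot": TCP orientation; "contact_force": force on the tool from outside, world axes, zero at the start; "moment": the same for the moment, N m; "opening": opening from 0.0 (shut) to 1.0 (fully open).
Only numpy, scipy, OpenCV 4.12 (cv2) and the standard library are available. Lean on these libraries where they do the work, as an engineer would, in place of code of your own. Each camera call takes 0.05 s, during which the arm holds its last target.

## Task

Put the white battery pack into the grey charging dock for the cordless mixer: hook its thin nose under the black lip first with the other end raised, then swing that end down until the pack lies flat in the bay. Then turn the dock's latch clockwise (seen from above) all the way to its firm stop, so that its tongue holds the pack down, and do not disturb the cup stack and the two custard cups standing nearby.

Things in the scene. Friction and masses are not known exactly. Their poses are not given: they have to be found in the camera images.
- dock: Fixed grey charging dock, 207 x 92 mm, place and yaw vary. x points from the latch end to the lip end, z up; origin on the worktop under the bay's centre. The open bay is 134 x 75 mm (x -67 to 67), its floor 10 mm above the worktop. Side walls rise to 20 mm, the rim at the latch end (x -128 to -67) to 24 mm above the worktop.
- dock_bay (a point): Centre of the bay floor: dock x 0, y 0, 10 mm above the worktop; axes as the dock's.
- dock_lip (a point): Middle of the black lip's lower free edge: dock x 54, y 0, 23 mm above the worktop; axes as the dock's. The lip overhangs the far end of the bay by 13 mm (end wall at x 67), 13 mm gap between bay floor and lip; its top is 29 mm above the worktop. A nose tilted 16 degrees down fits in under it.
- pack_grip (a point): Grasp point of the loose pack (about 0.35 kg), in its teal upright grip: pack x -8, y 0, 42 mm above the underside. Grip 16 mm thick along x, 40 mm wide along y, 20 to 58 mm above the underside. x points to the thin nose (black stripe), z up. White cover 62 mm wide, x -65 to 38, top 20 mm above the underside. Starts flat on the worktop.
- pack_nose (a point): Middle of the nose's end face: pack x 65, y 0, 4 mm above the underside; axes as the pack's. The pack's base slab is 130 x 70 x 8 mm (x -65 to 65); the nose (x 38 to 65) is the bare slab. In the bay the slab lies on the floor with 2 mm play at each end and stays by its weight.
- pack_tail (a point): Middle of the slab's other end face: pack x -65, y 0, 4 mm above the underside; axes as the pack's.
- latch (a joint): Latch angle, rad: at 0 its tongue lies 1.5 rad counter-clockwise (from above) of the dock's x axis, clear of the bay; grows clockwise to a firm stop at 1.5, tongue along the dock's +x over the pack. Begins at 0.05 to 0.35 and stays where it is left (friction 0.05 N m, no spring).
- latch_grip (a point): Grasp point on the latch's upright axis (dock x -105, y 0), 58 mm above the worktop. Black bar grip 40 x 12 mm, 36 to 70 mm above the worktop, lies along the tongue. Steel tongue 13 mm wide, reaches 52 mm from the axis, 32 to 36 mm above the worktop, 2 mm above the seated pack. Its axes turn with the latch; at latch 0 they are the dock's.
- sleeve_mid (a point): Bystander: stack of cream paper cups, 60 mm across, 86 mm tall; point half-way up.
- custard_a_mid (a point): Bystander: cream portion cup of custard, 59 mm across, 46 mm tall; point half-way up.
- custard_b_mid (a point): Bystander: cream portion cup of custard, 59 mm across, 43 mm tall; point half-way up.
Not all that is in view belongs to the job. Leave any green look-alike of the part that bears pack_grip alone.

How it is judged:
By the outcome, as a careful person would: the job done as asked, in the order asked, and still so for the second after the job is handed in, with the robot touching nothing.
It also fails if it takes over 51 s, if anything falls off the work surface, if the arm or the gripper's body presses on something with over 40 N, if the wrist force passes 120 N, or if a joint passes its speed limit or range.

## Working session

There is one attempt and no reset: what is moved stays moved. The work goes in short steps, Python scripts to look and compute and a shell command to move; the robot and the scene stay as the last step left them, time stands still between calls to the robot, and variables do not carry over. Pictures are saved under pics/ and viewed, and the job is handed in when it is done.

```bash
ls; mkdir -p pics; python3 - <<'E'
from plant import *
import cv2,numpy as np
s=get_state();print(s)
for c in("scene","top"):
    r=snapshot(c);cv2.imwrite(f"pics/{c}0.png",r["color"][:,:,::-1]);print(c,r["intrinsics"],r["extrinsics"])
    for t in["dock","dock_bay","dock_lip","pack_grip","pack_nose","pack_tail","latch","latch_grip","sleeve_mid","custard_a_mid"]:
        print(t,[(np.round(d["xy"]).tolist(),round(d["score"],2)) for d in find_in(t,c)[:3]])
print(get_state()["clock"])
E
```

```text
pics
{'clock': 0.0, 'q': array([-1.08321996,  0.68999939, -0.19450485,  1.56636551,  0.15732669,
        0.90250269, -0.21506347]), 'qd': array([ 0.00038674, -0.00133402, -0.00194401,  0.00104659, -0.00085484,
       -0.00062686,  0.00190752]), 'joint_torque': array([ 1.18228832e-04, -5.27566445e+01, -1.26681034e+00, -1.53423607e+01,
       -5.25823783e-02,  6.66632623e-03,  1.66146633e-04]), 'tool_pos': array([0.27374914, 0.56113929, 0.23789448]), 'eef_rot': array([ 2.24881615e-01,  9.74385640e-01, -9.31132638e-04, -1.31326970e-04]), 'contact_force': array([ 0.20767031, -0.28526117,  0.38205097]), 'moment': array([-0.00147064,  0.03013595,  0.01467287]), 'opening': 0.9984226633088125}
scene [[535.38629792   0.         316.01786677]
 [  0.         535.38629792 221.73216321]
 [  0.           0.           1.        ]] [[ 0.76524911 -0.64348239  0.018006   -0.42439028]
 [-0.3720505  -0.46493413 -0.80337705  0.2436149 ]
 [ 0.52533059  0.60808443 -0.59519837  0.96848857]
 [ 0.          0.          0.          1.        ]]
dock [([313.0, 209.0], 0.9)]
dock_bay [([316.0, 209.0], 0.63)]
dock
[... 477 characters left out ...]
4712]
 [  0.           0.           1.        ]] [[ 0.00982613 -0.99976741  0.01919844 -0.03460289]
 [-0.98337428 -0.01314292 -0.18111403  0.57847301]
 [ 0.18132423 -0.01709961 -0.9832747   1.44262134]
 [ 0.          0.          0.          1.        ]]
dock [([272.0, 233.0], 0.65), ([434.0, 213.0], 0.62)]
dock_bay []
dock_lip [([275.0, 231.0], 0.87), ([268.0, 261.0], 0.38)]
pack_grip [([442.0, 284.0], 0.97), ([372.0, 267.0], 0.68)]
pack_nose [([438.0, 278.0], 0.55)]
pack_tail [([366.0, 268.0], 0.93), ([437.0, 282.0], 0.63)]
latch [([268.0, 261.0], 0.54)]
latch_grip [([267.0, 260.0], 0.46)]
sleeve_mid [([174.0, 223.0], 0.86)]
custard_a_mid [([365.0, 203.0], 0.87), ([266.0, 258.0], 0.29)]
1.1
```

View pics/scene0.png

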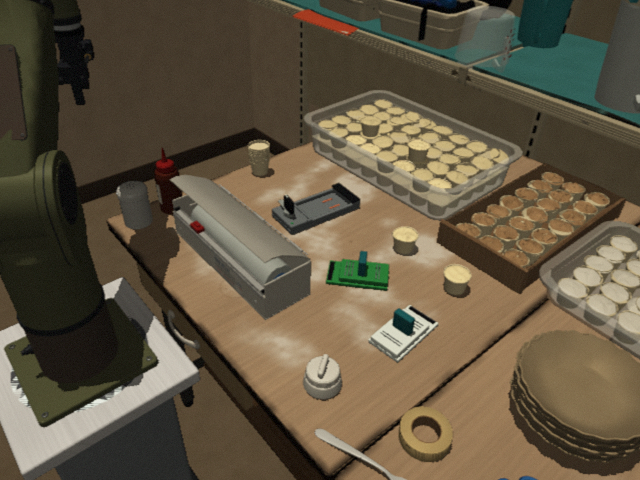

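View pics/top0.png

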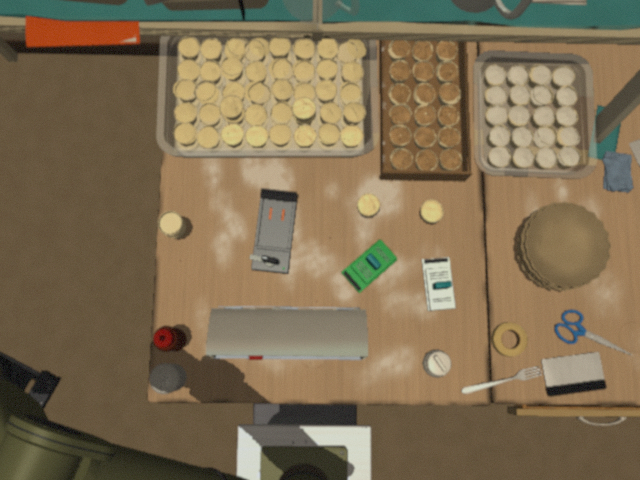

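```bash
python3 - <<'E'
import cv2
a=cv2.imread("pics/top0.png");cv2.imwrite("pics/top0c.png",cv2.resize(a[130:330,210:476],None,fx=3,fy=3,interpolation=2))
a=cv2.imread("pics/scene0.png");cv2.imwrite("pics/scene0c.png",cv2.resize(a[150:380,220:480],None,fx=2.6,fy=2.6,interpolation=2))
E
```

```text
(no output)
```

View pics/top0c.png

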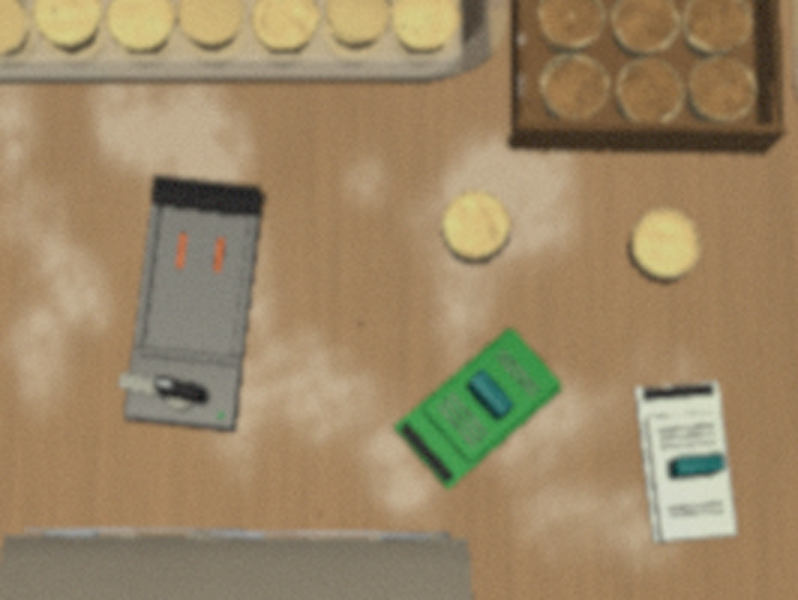

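View pics/scene0c.png

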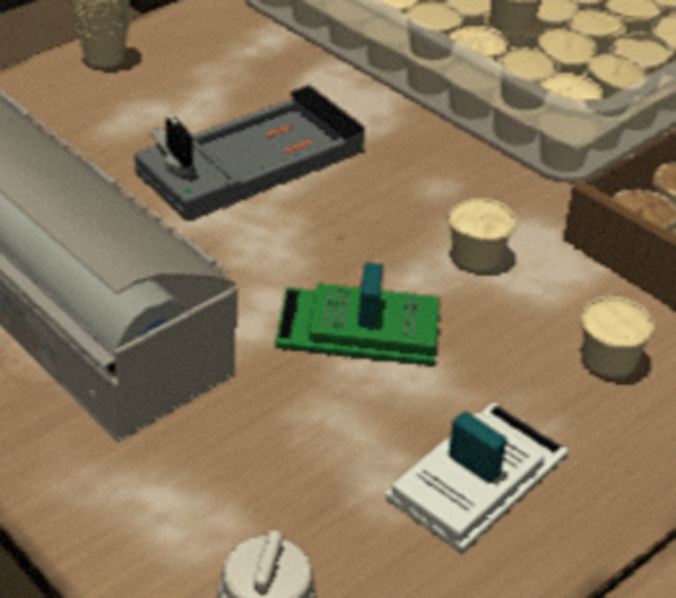

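The top view shows the dock (lip far end, around 278,195; latch around 268,260), the white pack (nose away from the robot, around 438,261) and the green decoy at (371,265). I'll zoom in to get accurate corner positions.

```bash
python3 - <<'E'
import cv2
def crop(src,x0,y0,x1,y1,f,out):
    a=cv2.imread(src);b=cv2.resize(a[y0:y1,x0:x1],None,fx=f,fy=f,interpolation=cv2.INTER_CUBIC)
    for k in range(0,x1-x0,10): cv2.putText(b,str(x0+k),(int(k*f),8),0,.3,(255,255,0),1); cv2.line(b,(int((k+.5)*f),10),(int((k+.5)*f),16),(255,255,0),1)
    for k in range(0,y1-y0,10): cv2.putText(b,str(y0+k),(0,int(k*f)+8),0,.3,(255,255,0),1); cv2.line(b,(20,int((k+.5)*f)),(26,int((k+.5)*f)),(255,255,0),1)
    cv2.imwrite(out,b)
crop("pics/top0.png",240,180,310,280,6,"pics/td.png")
crop("pics/top0.png",415,250,465,315,8,"pics/tp.png")
crop("pics/scene0.png",268,175,368,235,8,"pics/sd.png")
crop("pics/scene0.png",365,295,445,365,8,"pics/sp.png")
E
```

```text
(no output)
```

View pics/td.png

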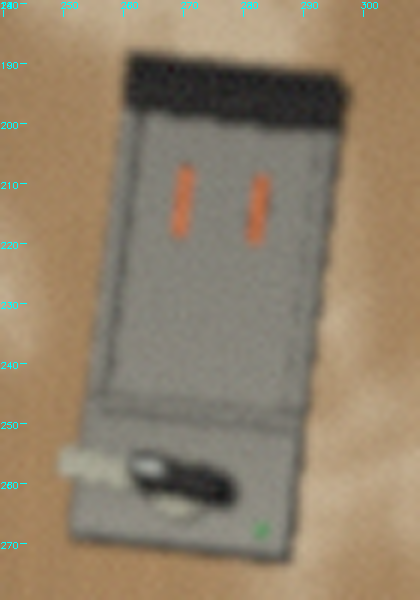

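View pics/tp.png

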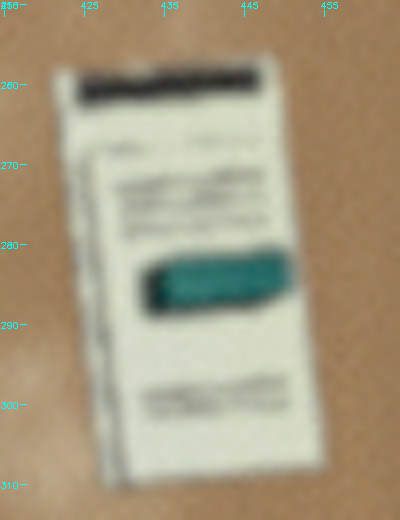

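View pics/sd.png

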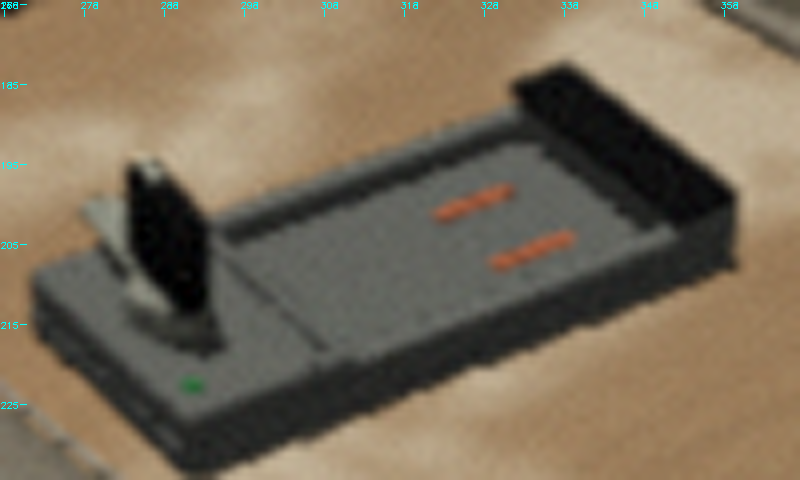

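View pics/sp.png

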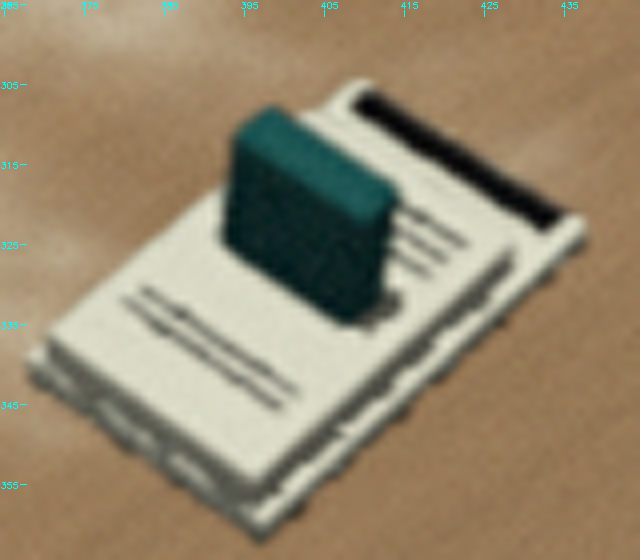

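```bash
cat > h.py <<'E'
import numpy as np
from scipy.optimize import least_squares
from scipy.spatial.transform import Rotation as R
import json
K={'s':np.array([[535.386,0,316.018],[0,535.386,221.732],[0,0,1]]),'t':np.array([[612.067,0,317.568],[0,612.067,245.736],[0,0,1]])}
E={'s':np.array([[ 0.76524911,-0.64348239,0.018006,-0.42439028],[-0.3720505,-0.46493413,-0.80337705,0.2436149],[0.52533059,0.60808443,-0.59519837,0.96848857]]),
't':np.array([[0.00982613,-0.99976741,0.01919844,-0.03460289],[-0.98337428,-0.01314292,-0.18111403,0.57847301],[0.18132423,-0.01709961,-0.9832747,1.44262134]])}
def proj(c,P):
    P=np.atleast_2d(P);q=(E[c][:,:3]@P.T).T+E[c][:,3];q=(K[c]@q.T).T;return q[:,:2]/q[:,2:]
def place(v,L):
    L=np.atleast_2d(L)/1000.;c,s=np.cos(v[2]),np.sin(v[2])
    return np.c_[v[0]+c*L[:,0]-s*L[:,1],v[1]+s*L[:,0]+c*L[:,1],L[:,2]]
def fit(obs,v0):
    def f(v): return np.concatenate([(proj(c,place(v,l))[0]-u) for c,l,u in obs])
    r=least_squares(f,v0,loss='soft_l1',f_scale=1.0);return r.x,f(r.x).reshape(-1,2)
def ob(c,f,off,pairs): return [(c,l,np.array(u)/f+np.array(off)-.5) for l,u in pairs]
E
python3 - <<'E'
from h import *
D=ob('t',6,(240,180),[((79,46,29),(127,52)),((79,-46,29),(348,82)),((54,46,29),(124,108)),((54,-46,29),(340,130)),((-128,46,24),(72,530)),((-128,-46,24),(290,552))])
D+=ob('s',8,(268,175),[((79,46,29),(568,62)),((54,46,29),(512,88)),((79,-46,29),(738,195)),((-128,46,24),(35,275)),((-128,-46,24),(190,425)),((-128,-46,0),(192,472)),((79,-46,0),(736,268)),((-67,-37.5,24),(325,350))])
P=ob('t',8,(415,250),[((65,35,8),(56,72)),((65,-35,8),(277,57)),((-65,-31,20),(325,465)),((-65,31,20),(125,482)),((-16,20,58),(165,310)),((0,-20,58),(290,250)),((-16,-20,58),(293,290))])
P+=ob('s',8,(365,295),[((65,35,8),(362,82)),((65,-35,8),(585,222)),((-65,-35,0),(262,538)),((-65,35,8),(30,352)),((-65,31,20),(50,340)),((-65,-31,20),(255,478)),((38,-31,20),(513,250)),((-16,20,58),(238,132)),((0,20,58),(275,108)),((0,-20,58),(397,190))])
for n,o,v0 in(('dock',D,[.6,.1,0]),('pack',P,[.55,-.2,0])):
    v,r=fit(o,v0);print(n,v,np.degrees(v[2]));print(np.round(r,1).tolist())
    for c in 'ts':
        w,_=fit([x for x in o if x[0]==c],v);print(c,np.round(w,4))
E
```

```text
dock [ 0.64618803  0.07707655 -0.09538551] -5.465187253146026
[[0.5, -0.0], [-0.0, -1.2], [-0.2, 0.2], [0.2, 0.4], [-0.4, 1.3], [0.4, 1.7], [0.4, -0.4], [-0.4, -0.8], [0.9, -0.6], [-1.0, -0.7], [-0.2, -0.4], [-0.3, 1.8], [0.4, -0.2], [2.5, -1.3]]
t [ 0.6473  0.0773 -0.0956]
s [ 0.6447  0.076  -0.0937]
pack [ 0.49493081 -0.33178688  0.09342398] 5.352799759884561
[[0.1, 0.6], [-0.0, 0.3], [-0.1, 0.5], [0.0, 0.5], [0.3, 0.1], [0.2, -0.3], [0.7, 1.3], [-0.1, -0.9], [1.2, 0.1], [0.0, 1.1], [-0.3, 0.2], [-0.6, -1.5], [0.3, 0.1], [1.3, -1.5], [-1.0, -0.3], [-0.3, -1.7], [1.8, -0.6]]
t [ 0.496  -0.3314  0.0933]
s [ 0.4939 -0.3324  0.0938]
```

```bash
cat >> h.py <<'E'
DOCK=np.array([.6462,.0770,-.0954]); PACK=np.array([.495,-.332,.0934])
def tool(yaw_y,pitch=0.):
    """tool z down, tool y heading at yaw_y; pitch: nose-down (deg) about the left-axis of heading"""
    c,s=np.cos(yaw_y),np.sin(yaw_y)
    ty=np.array([c,s,0]);tz=np.array([0,0,-1.]);tx=np.cross(ty,tz)
    M=np.c_[tx,ty,tz]; left=np.array([-s,c,0])
    return R.from_rotvec(np.radians(pitch)*left)*R.from_matrix(M)
def steps(pos,rot,n=None,smax=41,rmax=7.1,show=5):
    from plant import get_state
    s=get_state();p=np.array(s['tool_pos']);r=R.from_quat(s['eef_rot'])
    d=np.asarray(pos)-p; rv=(r.inv()*rot).as_rotvec(degrees=True)
    dt=r.inv().apply(d)*1000
    need=max(np.abs(dt).max()/smax,np.abs(rv).max()/rmax)
    n=n or max(1,int(np.ceil(need)))
    print('clock',round(s['clock'],2),'pos',np.round(p,4),'F',np.round(s['contact_force'],1),'M',np.round(s['moment'],2),'open',round(s['opening'],3))
    print('delta tool mm',np.round(dt,1),'rot deg',np.round(rv,1),'n',n)
    for k in range(min(n,show)):
        rk=r*R.from_rotvec(rv*k/n,degrees=True)
        print(np.round(rk.inv().apply(d/n)*1000,1).tolist(),np.round(rv/n,2).tolist())
def packpose(v,lx=-8,h=.042): # tool pose for grasp on flat pack at v on table
    g=place(v,(lx,0,h*1000))[0];return g-np.array([0,0,.019]),tool(v[2])
E
python3 - <<'E'
from h import *
# latch angle estimate
for ph in np.arange(0,.45,.05):
    a=1.5-ph; L=lambda r,z:(-105+r*np.cos(a),r*np.sin(a),z)
    print(round(ph,2),[np.round((proj('t',place(DOCK,L(r,z)))[0]+.5-[240,180])*6).tolist() for r,z in((52,34),(20,70),(-20,70))],[np.round((proj('s',place(DOCK,L(r,z)))[0]+.5-[268,175])*8).tolist() for r,z in((52,34),(20,70),(-20,70))])
p,r=packpose(PACK); p[2]=.16; print(p); steps(p,r)
E
```

```text
0.0 [[62.0, 469.0], [132.0, 468.0], [231.0, 486.0]] [[91.0, 207.0], [138.0, 160.0], [202.0, 226.0]]
0.05 [[63.0, 463.0], [133.0, 466.0], [230.0, 488.0]] [[99.0, 205.0], [141.0, 159.0], [199.0, 227.0]]
0.1 [[65.0, 457.0], [134.0, 464.0], [229.0, 491.0]] [[106.0, 203.0], [144.0, 158.0], [196.0, 228.0]]
0.15 [[67.0, 451.0], [134.0, 461.0], [229.0, 493.0]] [[114.0, 201.0], [147.0, 158.0], [192.0, 229.0]]
0.2 [[69.0, 445.0], [135.0, 459.0], [228.0, 496.0]] [[122.0, 199.0], [150.0, 157.0], [189.0, 230.0]]
0.25 [[72.0, 439.0], [136.0, 457.0], [227.0, 498.0]] [[130.0, 198.0], [153.0, 157.0], [186.0, 230.0]]
0.3 [[75.0, 434.0], [137.0, 455.0], [226.0, 500.0]] [[139.0, 197.0], [157.0, 156.0], [182.0, 231.0]]
0.35 [[78.0, 428.0], [139.0, 452.0], [224.0, 502.0]] [[147.0, 196.0], [160.0, 156.0], [179.0, 231.0]]
0.4 [[81.0, 423.0], [140.0, 450.0], [223.0, 504.0]] [[155.0, 196.0], [163.0, 156.0], [176.0, 231.0]]
[ 0.48703487 -0.33274611  0.16      ]
clock 1.1 pos [0.274  0.5618 0.2388] F [ 0.5 -1.2 -0.4] M [-0.05  0.01 -0.03] open 1.003
delta tool mm [-583.6 -710.6   78.7] rot deg [ 0.  -0.  58.7] n 18
[-32.4, -39.5, 4.4] [0.0, -0.0, 3.26]
[-34.6, -37.6, 4.4] [0.0, -0.0, 3.26]
[-36.7, -35.5, 4.4] [0.0, -0.0, 3.26]
[-38.7, -33.4, 4.4] [0.0, -0.0, 3.26]
[-40.5, -31.1, 4.4] [0.0, -0.0, 3.26]
```

```bash
python3 - <<'E'
from h import *
steps([.48,.15,.24],tool(PACK[2]+.5),smax=29,show=12)
E
```

```text
clock 1.1 pos [0.274  0.5618 0.2388] F [ 0.5 -1.2 -0.4] M [-0.05  0.01 -0.03] open 1.003
delta tool mm [-365.7 -279.8   -1.3] rot deg [ 0. -0. 30.] n 13
[-28.1, -21.5, -0.1] [0.0, -0.0, 2.31]
[-29.0, -20.4, -0.1] [0.0, -0.0, 2.31]
[-29.8, -19.2, -0.1] [0.0, -0.0, 2.31]
[-30.5, -18.0, -0.1] [0.0, -0.0, 2.31]
[-31.2, -16.7, -0.1] [0.0, -0.0, 2.31]
[-31.9, -15.5, -0.1] [0.0, -0.0, 2.31]
[-32.5, -14.2, -0.1] [0.0, -0.0, 2.31]
[-33.0, -12.8, -0.1] [0.0, -0.0, 2.31]
[-33.5, -11.5, -0.1] [0.0, -0.0, 2.31]
[-33.9, -10.1, -0.1] [0.0, -0.0, 2.31]
[-34.3, -8.8, -0.1] [0.0, -0.0, 2.31]
[-34.6, -7.4, -0.1] [0.0, -0.0, 2.31]
```

```bash
python3 -m creep '[-28,-21,0,0,0,2.3,-29,-20,0,0,0,2.3,-30,-19,0,0,0,2.3,-31,-18,0,0,0,2.3,-31,-17,0,0,0,2.3]' 88 30
python3 -m creep '[-32,-15,0,0,0,2.3,-32,-14,0,0,0,2.3,-33,-13,0,0,0,2.3,-34,-11,0,0,0,2.3,-34,-10,0,0,0,2.3]'
python3 -c "
from h import *
p,r=packpose(PACK);p[2]=.16
steps(p,r,smax=37,show=15)"
```

```text
clock: 1.52
tool_pos: [0.3494, 0.4093, 0.2374]
eef_rot: [0.317, 0.948, 0.005, -0.004]
contact_force: [0.3, -0.4, -0.8]
opening: 0.997
clock: 1.93
tool_pos: [0.4335, 0.2449, 0.2363]
eef_rot: [0.414, 0.91, 0.006, -0.004]
contact_force: [0.4, 0.3, -0.5]
opening: 1.002
clock 1.93 pos [0.4335 0.2449 0.2363] F [ 0.4  0.3 -0.5] M [-0.04 -0.05 -0.04] open 1.002
delta tool mm [-471.7 -339.3   68.7] rot deg [ 0.2 -0.7 35.7] n 13
[-36.3, -26.1, 5.3] [0.02, -0.06, 2.74]
[-37.5, -24.3, 5.3] [0.02, -0.06, 2.74]
[-38.6, -22.5, 5.4] [0.02, -0.06, 2.74]
[-39.6, -20.6, 5.4] [0.02, -0.06, 2.74]
[-40.6, -18.7, 5.5] [0.02, -0.06, 2.74]
[-41.4, -16.7, 5.5] [0.02, -0.06, 2.74]
[-42.2, -14.7, 5.6] [0.02, -0.06, 2.74]
[-42.8, -12.7, 5.6] [0.02, -0.06, 2.74]
[-43.4, -10.6, 5.6] [0.02, -0.06, 2.74]
[-43.8, -8.5, 5.7] [0.02, -0.06, 2.74]
[-44.2, -6.4, 5.7] [0.02, -0.06, 2.74]
[-44.4, -4.3, 5.8] [0.02, -0.06, 2.74]
[-44.6, -2.2, 5.8] [0.02, -0.06, 2.74]
```

```bash
python3 -m creep '[-34,-23,0,0,0,2.7,-35,-22,0,0,0,2.7,-36,-20,0,0,0,2.7,-37,-19,0,0,0,2.7,-38,-17,0,0,0,2.7]'
python3 -m creep '[-39,-15,3,0,0,2.7,-39,-13,3,0,0,2.7,-39,-11,3,0,0,2.7,-40,-9,3,0,0,2.7,-40,-8,3,0,0,2.7]'
python3 -c "
from h import *
p,r=packpose(PACK);p[2]=.14
steps(p,r,smax=33,show=15)"
```

```text
clock: 2.35
tool_pos: [0.4594, 0.0379, 0.2344]
eef_rot: [0.523, 0.852, 0.009, -0.002]
contact_force: [0.4, 0.5, 0.2]
opening: 1.0
clock: 2.77
tool_pos: [0.4794, -0.169, 0.2179]
eef_rot: [0.624, 0.781, 0.01, -0.001]
contact_force: [0.1, 0.5, 0.1]
opening: 1.002
clock 2.77 pos [ 0.4794 -0.169   0.2179] F [0.1 0.5 0.1] M [-0.03  0.02 -0.07] open 1.002
delta tool mm [-162.4  -30.    75.2] rot deg [ 0.8 -0.9  7.4] n 5
[-32.5, -6.0, 15.0] [0.17, -0.17, 1.49]
[-32.6, -5.1, 15.2] [0.17, -0.17, 1.49]
[-32.7, -4.2, 15.3] [0.17, -0.17, 1.49]
[-32.7, -3.3, 15.4] [0.17, -0.17, 1.49]
[-32.7, -2.4, 15.5] [0.17, -0.17, 1.49]
```

```bash
python3 -m creep '[-33,-6,14,0.2,-0.2,1.5,-33,-5,15,0.2,-0.2,1.5,-33,-4,15,0.2,-0.2,1.5,-33,-3,15,0.2,-0.2,1.5,-33,-2,15,0.2,-0.2,1.5]'
python3 - <<'E'
from h import *
from plant import *
import cv2
for c in("top","scene"): cv2.imwrite(f"pics/{c}1.png",snapshot(c)["color"][:,:,::-1])
p,r=packpose(PACK);p[2]=.025
steps(p,r,smax=33,show=15)
E
```

```text
clock: 3.18
tool_pos: [0.4894, -0.3477, 0.1433]
eef_rot: [0.678, 0.735, -0.001, 0.005]
contact_force: [-0.3, -0.7, 0.3]
opening: 1.002
clock 3.28 pos [ 0.4868 -0.3527  0.1417] F [-0.8 -0.1  0.2] M [0.   0.16 0.03] open 0.997
delta tool mm [ 21.3   1.5 116.4] rot deg [ 0.1  0.7 -1.2] n 4
[5.3, 0.4, 29.1] [0.03, 0.17, -0.3]
[5.2, 0.4, 29.1] [0.03, 0.17, -0.3]
[5.1, 0.4, 29.1] [0.03, 0.17, -0.3]
[5.1, 0.5, 29.2] [0.03, 0.17, -0.3]
```

View pics/scene1.png

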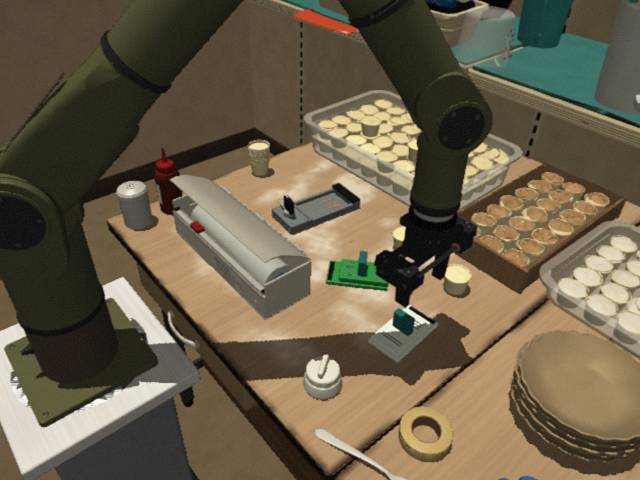

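The gripper hangs above the pack with its jaws along the pack's length (grip at about 402,320). I'll correct the offset and descend in stages.

```bash
python3 -m creep '[11,1,10,0,0.3,-0.5,10,0,20,0,0.3,-0.5,0,0,15,0,0,0,0,0,10,0,0,0,0,0,0,0,0,0]'
python3 - <<'E'
from h import *
p,r=packpose(PACK);p[2]=.024
steps(p,r,smax=33,show=15)
E
```

```text
clock: 3.7
tool_pos: [0.4875, -0.3328, 0.0849]
eef_rot: [0.675, 0.737, 0.001, 0.003]
contact_force: [-0.3, 0.2, 0.0]
opening: 0.999
clock 3.7 pos [ 0.4875 -0.3328  0.0849] F [-0.3  0.2  0. ] M [-0.03  0.04 -0.  ] open 0.999
delta tool mm [ 0.3 -0.8 60.9] rot deg [ 0.3  0.1 -0.3] n 2
[0.1, -0.4, 30.5] [0.15, 0.07, -0.17]
[0.1, -0.3, 30.5] [0.15, 0.07, -0.17]
```

```bash
python3 -m creep '[0,-0.5,18,0.2,0,-0.2,0,0,18,0.2,0,-0.2,0,0,14,0,0,0,0,0,8,0,0,0,0,0,0,0,0,0]'
python3 - <<'E'
from h import *
p,r=packpose(PACK);p[2]=.024
steps(p,r,smax=33,show=15)
E
```

```text
clock: 4.12
tool_pos: [0.4907, -0.3332, 0.0285]
eef_rot: [0.672, 0.74, -0.001, 0.003]
contact_force: [-0.1, 0.3, -0.3]
opening: 1.0
clock 4.12 pos [ 0.4907 -0.3332  0.0285] F [-0.1  0.3 -0.3] M [-0.02  0.01 -0.04] open 1.0
delta tool mm [ 0.8 -3.6  4.5] rot deg [0.2 0.3 0.2] n 1
[0.8, -3.6, 4.5] [0.21, 0.32, 0.19]
```

```bash
python3 -m creep '[0.5,-3.5,4.5,0.2,0.3,0.2,0,0,0,0,0,0,0,0,0,0,0,0]'
python3 - <<'E'
from h import *
from plant import *
import cv2
a=snapshot("scene")["color"][:,:,::-1];b=snapshot("top")["color"][:,:,::-1]
cv2.imwrite("pics/g1.png",np.hstack([cv2.resize(a[270:370,340:460],None,fx=3.3,fy=4,interpolation=2),cv2.resize(b[230:330,390:490],None,fx=4,fy=4,interpolation=2)]))
p,r=packpose(PACK);p[2]=.024
steps(p,r,smax=33,show=15)
E
```

```text
clock: 4.37
tool_pos: [0.4882, -0.3335, 0.0257]
eef_rot: [0.673, 0.739, 0.0, 0.001]
contact_force: [-0.0, -0.1, 0.1]
opening: 1.002
clock 4.47 pos [ 0.488  -0.3336  0.0257] F [-0.6 -0.2  0.9] M [-0.07  0.04  0.02] open 0.999
delta tool mm [ 0.9 -0.9  1.7] rot deg [ 0.1  0.1 -0. ] n 1
[0.9, -0.9, 1.7] [0.11, 0.09, -0.02]
```

View pics/g1.png

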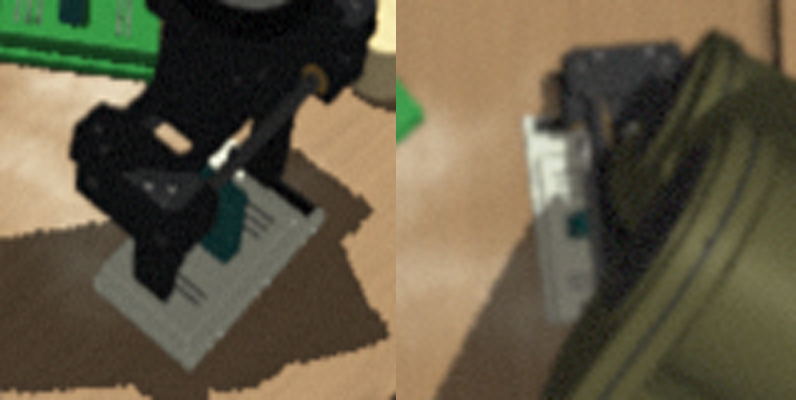

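The teal grip sits between the fingers, so I'll close them.

```bash
python3 -m creep '[0.5,-1,1.5,0,0,0,0,0,0,0,0,0,0,0,0,0,0,0,0,0,0,0,0,0,0,0,0,0,0,0]' 0 40
python3 -m creep '[0,0,0,0,0,0,0,0,0,0,0,0,0,0,0,0,0,0]'

```

```text
clock: 4.88
tool_pos: [0.4876, -0.3337, 0.0256]
eef_rot: [0.673, 0.739, 0.0, 0.002]
contact_force: [-0.3, -0.4, -0.5]
opening: 0.64
clock: 5.13
tool_pos: [0.4877, -0.3337, 0.0257]
eef_rot: [0.673, 0.739, 0.0, 0.003]
contact_force: [-0.3, 0.3, -0.1]
opening: 0.42
```

```bash
python3 -m creep '[0,0,0,0,0,0,0,0,0,0,0,0,0,0,0,0,0,0,0,0,0,0,0,0]'

```

```text
clock: 5.47
tool_pos: [0.4879, -0.3337, 0.0256]
eef_rot: [0.673, 0.739, 0.001, 0.003]
contact_force: [-0.2, 0.4, 0.2]
opening: 0.175
```

```bash
python3 -m creep '[0,0,-10,0,0,0,0,0,-30,0,0,0,0,0,-35,0,0,0,0,0,-35,0,0,0,0,0,-20,0,0,0]'
python3 - <<'E'
from h import *
from plant import *
import cv2
a=snapshot("scene")["color"][:,:,::-1]
cv2.imwrite("pics/g2.png",cv2.resize(a[200:370,300:500],None,fx=3.5,fy=3.5,interpolation=2))
# target: nose bottom corner at dock (50,0,z16), pitch 14
def dockpose(nx,nz,pitch,lat=0.,h=.0256,gx=-8):
    t=np.radians(pitch); yaw=DOCK[2]
    # tcp in pack frame rel. nose-bottom corner (65,0): (gx-65, lat, h)
    dx,dz=(gx-65)/1000,h
    X=nx/1000+dx*np.cos(t)+dz*np.sin(t); Z=nz/1000-dx*np.sin(t)+dz*np.cos(t)
    p=place(DOCK,(X*1000,lat*1000,Z*1000))[0]; return p,tool(yaw,pitch)
p,r=dockpose(40,60,14);print(p,r.as_matrix().round(2).tolist());steps(p,r,smax=29,show=25)
E
```

```text
clock: 5.88
tool_pos: [0.4819, -0.3297, 0.1547]
eef_rot: [0.673, 0.739, -0.001, -0.007]
contact_force: [0.5, -0.4, -4.1]
opening: 0.179
[0.62167365 0.07934694 0.10249987] [[0.1, 0.97, -0.24], [1.0, -0.09, 0.02], [0.0, -0.24, -0.97]]
clock 5.93 pos [ 0.4834 -0.3308  0.1577] F [ 0.3 -0.  -1.1] M [-0.05  0.01 -0.04] open 0.177
delta tool mm [395.2 176.3  56. ] rot deg [13.5  1.1 10.8] n 14
[28.2, 12.6, 4.0] [0.97, 0.08, 0.77]
[28.4, 12.3, 3.8] [0.97, 0.08, 0.77]
[28.5, 12.0, 3.7] [0.97, 0.08, 0.77]
[28.7, 11.6, 3.5] [0.97, 0.08, 0.77]
[28.9, 11.3, 3.3] [0.97, 0.08, 0.77]
[29.0, 11.0, 3.2] [0.97, 0.08, 0.77]
[29.1, 10.6, 3.1] [0.97, 0.08, 0.77]
[29.3, 10.3, 2.9] [0.97, 0.08, 0.77]
[29.4, 9.9, 2.8] [0.97, 0.08, 0.77]
[29.5, 9.6, 2.7] [0.97, 0.08, 0.77]
[29.7, 9.2, 2.5] [0.97, 0.08, 0.77]
[29.8, 8.9, 2.4] [0.97, 0.08, 0.77]
[29.9, 8.5, 2.3] [0.97, 0.08, 0.77]
[30.0, 8.2, 2.2] [0.97, 0.08, 0.77]
```

View pics/g2.png

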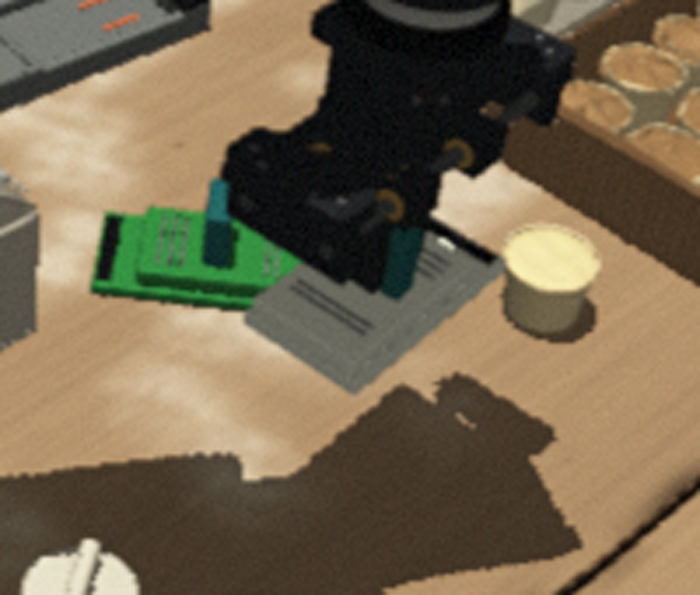

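The pack is lifted, level and centred in the jaws. Next I'll carry it to the dock.

```bash
python3 -m creep '[30,11,0,0,0,1,31,11,0,0,0,1,32,11,0,0,0,1,33,11,0,0,0,1,33,11,0,0,0,1]'
python3 -m creep '[33,11,0,0,0,1,33,10,0,1,0,1,33,10,0,1.5,0,1,32,10,0,1.5,0,1,30,10,0,1.5,0,1]'
cat >> h.py <<'E'
def dockpose(nx,nz,pitch,lat=0.,h=.0256,gx=-8):
    t=np.radians(pitch); yaw=DOCK[2]
    dx,dz=(gx-65)/1000,h
    X=nx/1000+dx*np.cos(t)+dz*np.sin(t); Z=nz/1000-dx*np.sin(t)+dz*np.cos(t)
    return place(DOCK,(X*1000,lat*1000,Z*1000))[0],tool(yaw,pitch)
def where(h=.0256,gx=-8):
    from plant import get_state
    s=get_state();r=R.from_quat(s['eef_rot']);M=r.as_matrix()
    px,pz=M[:,1],-M[:,2]; py=np.cross(pz,px)
    o=s['tool_pos']-np.array([DOCK[0],DOCK[1],0]);Z=R.from_euler('z',-DOCK[2])
    f=lambda x,y,z:np.round(Z.apply(o+px*(x-gx)/1000+py*y/1000+pz*(z/1000-h))*1000,1)
    print('nosebot(dock)',f(65,0,0),'tailbot',f(-65,0,0),'pitch',round(-np.degrees(np.arcsin(px[2])),2),'yaw err',round(np.degrees(np.arctan2(*Z.apply(px)[[1,0]])),2),'roll',round(np.degrees(np.arcsin(py[2])),2))
E
python3 -c "
from h import *
where();p,r=dockpose(40,60,14);steps(p,r,smax=29,show=8)"
```

```text
clock: 6.35
tool_pos: [0.5262, -0.178, 0.1593]
eef_rot: [0.714, 0.7, -0.005, 0.0]
contact_force: [0.7, -1.4, -3.6]
opening: 0.177
clock: 6.77
tool_pos: [0.5813, -0.0106, 0.1537]
eef_rot: [0.744, 0.665, -0.043, -0.039]
contact_force: [0.3, 0.4, -2.9]
opening: 0.177
nosebot(dock) [ 13.3 -95.  119.9] tailbot [-115.8  -92.7  134.9] pitch 6.64 yaw err -1.02 roll -0.67
clock 6.77 pos [ 0.5813 -0.0106  0.1537] F [ 0.3  0.4 -2.9] M [-0.12 -0.2   0.02] open 0.177
delta tool mm [94.5 35.7 46.3] rot deg [ 7.4  0.5 -1. ] n 4
[23.6, 8.9, 11.6] [1.84, 0.12, -0.26]
[23.6, 9.4, 11.3] [1.84, 0.12, -0.26]
[23.5, 9.9, 11.1] [1.84, 0.12, -0.26]
[23.4, 10.3, 10.8] [1.84, 0.12, -0.26]
```

```bash
python3 -m creep '[24,9,5,1.8,0.1,-0.3,22,9,10,1.8,0.1,-0.3,20,9,10,1.8,0.1,-0.3,12,6,10,1.8,0.1,-0.3,0,0,0,0,0,0]'
python3 -c "
from h import *
where();p,r=dockpose(40,30,14);steps(p,r,smax=29,show=8)"
```

```text
clock: 7.18
tool_pos: [0.6166, 0.0816, 0.108]
eef_rot: [0.728, 0.674, -0.082, -0.094]
contact_force: [-0.2, 1.3, -4.3]
opening: 0.178
nosebot(dock) [34.5  3.2 65.1] tailbot [-91.5   0.8  97.3] pitch 14.35 yaw err 1.09 roll 0.41
clock 7.18 pos [0.6166 0.0816 0.108 ] F [-0.2  1.3 -4.3] M [-0.01 -0.45 -0.03] open 0.178
delta tool mm [-2.1 13.9 33.1] rot deg [-0.4 -0.2  1.1] n 2
[-1.0, 6.9, 16.5] [-0.18, -0.08, 0.53]
[-1.0, 6.9, 16.6] [-0.18, -0.08, 0.53]
```

```bash
python3 -m creep '[-1,6,14,-0.3,-0.1,0.5,-1,5,14,-0.1,-0.1,0.5,0,0,0,0,0,0,0,0,0,0,0,0]'
python3 - <<'E'
from h import *
from plant import *
import cv2
where();p,r=dockpose(44,14,14);steps(p,r,smax=29,show=8)
a=snapshot("scene")["color"][:,:,::-1];b=snapshot("top")["color"][:,:,::-1]
cv2.imwrite("pics/d1.png",cv2.resize(a[130:250,250:390],None,fx=5,fy=5,interpolation=2))
cv2.imwrite("pics/d1t.png",cv2.resize(b[160:290,220:340],None,fx=4.5,fy=4.5,interpolation=2))
E
```

```text
clock: 7.52
tool_pos: [0.618, 0.0783, 0.0746]
eef_rot: [0.734, 0.668, -0.084, -0.09]
contact_force: [0.1, -0.8, -3.0]
opening: 0.179
nosebot(dock) [36.3 -1.5 32. ] tailbot [-89.7  -1.5  63.7] pitch 14.12 yaw err 0.02 roll -0.2
clock 7.52 pos [0.618  0.0783 0.0746] F [ 0.1 -0.8 -3. ] M [-0.07 -0.34 -0.01] open 0.179
delta tool mm [ 1.5 11.8 15.7] rot deg [-0.1  0.2  0. ] n 1
[1.5, 11.8, 15.7] [-0.12, 0.21, 0.02]
```

View pics/d1.png

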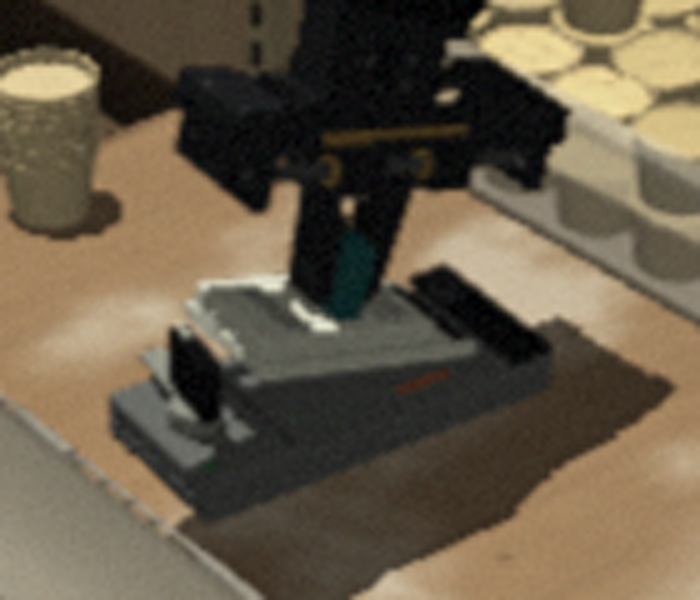

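View pics/d1t.png

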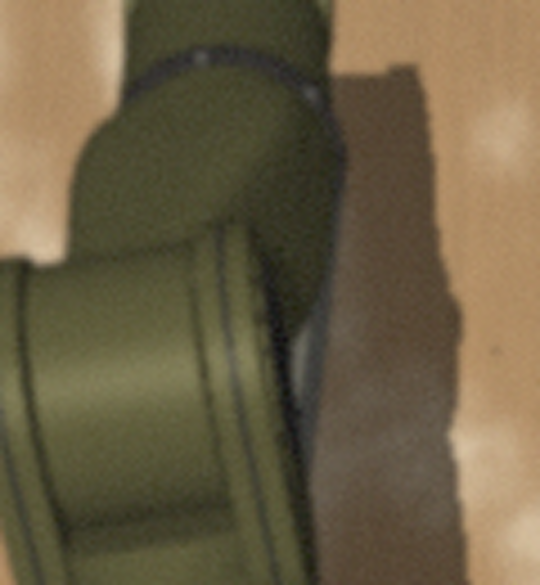

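Scene view: the pack is nose-down over the bay (nose corner at about 345,199), just short of the lip and clear of the latch. The arm hides it in the top view. I'll check the pack against its predicted corners.

```bash
python3 - <<'E'
from h import *
from plant import *
import cv2
a=snapshot("scene")["color"][:,:,::-1].copy()
b=cv2.resize(a[130:250,250:390],None,fx=5,fy=5,interpolation=2)
s=get_state();M=R.from_quat(s['eef_rot']).as_matrix();px,pz=M[:,1],-M[:,2];py=np.cross(pz,px)
def pk(x,y,z):return s['tool_pos']+px*(x+8)/1000+py*y/1000+pz*(z/1000-.0256)
def dr(P,col):
    q=[((proj('s',p)[0]+.5-[250,130])*5).astype(int) for p in P]
    cv2.polylines(b,[np.array(q)],True,col,1)
dr([pk(65,35,8),pk(65,-35,8),pk(-65,-35,8),pk(-65,35,8)],(0,0,255))
dr([pk(38,31,20),pk(38,-31,20),pk(-65,-31,20),pk(-65,31,20)],(0,255,255))
for P in([(79,46,29),(79,-46,29),(54,-46,29),(54,46,29)],[(79,-46,0),(-128,-46,0),(-128,46,0)],[(-128,-46,24),(-67,-46,24),(-67,46,24),(-128,46,24)],[(67,37.5,10),(67,-37.5,10),(-67,-37.5,10),(-67,37.5,10)],[(-67,-46,20),(67,-46,20)]):
    dr(place(DOCK,P),(255,255,0))
cv2.imwrite("pics/d2.png",b)
E
```

```text
(no output)
```

View pics/d2.png

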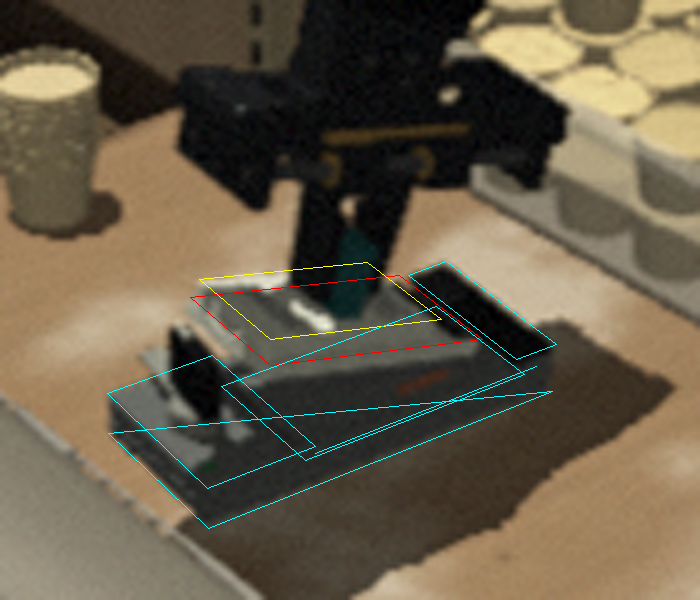

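```bash
python3 - <<'E'
from plant import *
import cv2,numpy as np
fs=[snapshot("scene")["color"][:,:,::-1].astype(float) for _ in range(3)]
a=np.mean(fs,0);a=np.clip(255*(a/255)**.6,0,255).astype(np.uint8)
cv2.imwrite("pics/raw3.png",a)
b=cv2.resize(a[165:225,280:365],None,fx=9,fy=9,interpolation=2)
for k in range(0,85,10): cv2.putText(b,str(280+k),(int((k+.5)*9),8),0,.3,(0,255,255),1)
for k in range(0,60,10): cv2.putText(b,str(165+k),(0,int((k+.5)*9)),0,.3,(0,255,255),1)
cv2.imwrite("pics/d3.png",b)
E
```

```text
(no output)
```

View pics/d3.png

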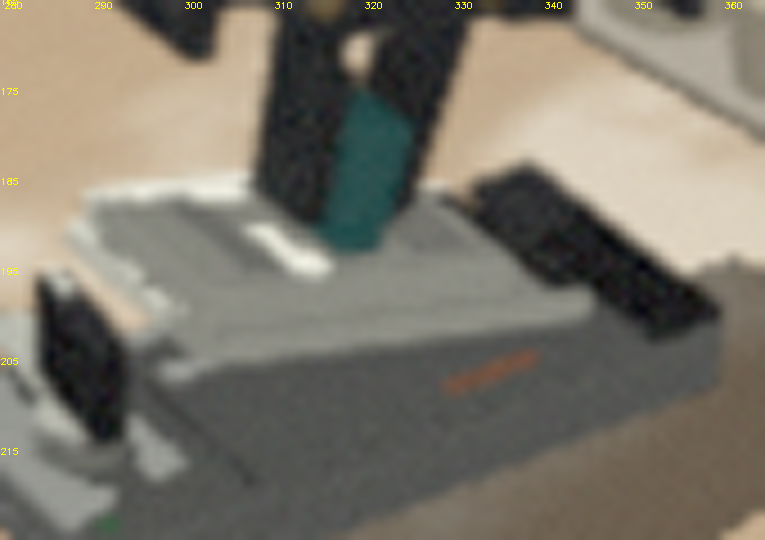

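```bash
python3 - <<'E'
from h import *
from plant import *
s=get_state();M=R.from_quat(s['eef_rot']).as_matrix();px,pz=M[:,1],-M[:,2];py=np.cross(pz,px);B=np.c_[px,py,pz]
pts=[((-65,-35,0),(178,382)),((65,-35,0),(592,318)),((65,-35,8),(592,292)),((-65,31,20),(90,190)),((-65,35,8),(70,225)),((-16,-20,20),(320,242)),((0,-20,20),(380,248)),((38,-31,20),(505,280))]
def f(v,names=0):
    out=[]
    for l,u in pts:
        x=np.array(l,float)-[-8,0,44.6-0] # about grasp pt
        Rm=R.from_rotvec(np.radians([v[3],v[4],v[5]])).as_matrix()
        P=s['tool_pos']+B@((Rm@x+[v[0],v[1],v[2]]+[0,0,19])/1000)
        out.append(proj('s',P)[0]-(np.array(u)/9+[280,165]-.5))
    return np.array(out)
reg=lambda v:np.concatenate([f(v).ravel(),np.array(v[:3])/4,np.array(v[3:])/4])
r=least_squares(reg,np.zeros(6));print(np.round(f(np.zeros(6)),1).tolist());print(np.round(r.x,2));print(np.round(f(r.x),1).tolist())
E
```

```text
[[3.6, -1.5], [-0.1, 0.1], [0.7, 0.1], [-0.1, -0.6], [0.2, -0.8], [2.6, 1.6], [1.2, 0.3], [2.1, -2.6]]
[-2.17  1.94 -2.03  0.92 -2.43 -3.79]
[[0.8, -0.9], [-0.4, 0.4], [0.3, 0.5], [-1.4, -0.3], [-0.8, -0.6], [0.9, 2.1], [-0.2, 0.8], [1.2, -2.1]]
```

```bash
python3 -m creep '[0,6,8,0,0,0,0,5,7,0,0,0,0,0,0,0,0,0,0,0,0,0,0,0]'
python3 - <<'E'
from h import *
where();p,r=dockpose(46,12,14,lat=-.001);steps(p,r,smax=29,show=8)
E
```

```text
clock: 8.15
tool_pos: [0.6282, 0.0782, 0.0584]
eef_rot: [0.734, 0.668, -0.081, -0.088]
contact_force: [-0.4, 0.8, -2.6]
opening: 0.179
nosebot(dock) [46.8 -0.5 16.1] tailbot [-79.5  -0.6  47.1] pitch 13.78 yaw err 0.06 roll -0.07
clock 8.15 pos [0.6282 0.0782 0.0584] F [-0.4  0.8 -2.6] M [-0.09 -0.35  0.02] open 0.179
delta tool mm [-0.5  0.3  3.9] rot deg [0.2 0.1 0.1] n 1
[-0.5, 0.3, 3.9] [0.22, 0.09, 0.06]
```

```bash
python3 -m creep '[0,0,3,0.2,0,0,0,0,0,0,0,0,0,0,1.5,0,0,0,0,0,0,0,0,0]'
python3 - <<'E'
from h import *
where();p,r=dockpose(50,10.5,14,lat=-.001);steps(p,r,smax=29,show=8)
E
```

```text
clock: 8.48
tool_pos: [0.6267, 0.0783, 0.0529]
eef_rot: [0.734, 0.668, -0.083, -0.09]
contact_force: [0.0, 0.7, -3.5]
opening: 0.177
nosebot(dock) [45.1 -0.6 10.3] tailbot [-81.   -0.7  41.9] pitch 14.07 yaw err 0.06 roll -0.08
clock 8.48 pos [0.6267 0.0783 0.0529] F [ 0.   0.7 -3.5] M [-0.08 -0.3   0.01] open 0.177
delta tool mm [-0.4  4.7 -1.3] rot deg [-0.1  0.1  0.1] n 1
[-0.4, 4.7, -1.3] [-0.07, 0.1, 0.06]
```

```bash
python3 -m creep '[0,0,1.2,0,0,0,0,0,0,0,0,0]'; python3 -m creep '[0,0,1.2,0,0,0,0,0,0,0,0,0]'
python3 - <<'E'
from h import *
where()
E
```

```text
clock: 8.65
tool_pos: [0.6268, 0.0783, 0.0526]
eef_rot: [0.734, 0.668, -0.083, -0.09]
contact_force: [-1.0, -0.1, -1.8]
opening: 0.183
clock: 8.82
tool_pos: [0.6268, 0.0784, 0.0525]
eef_rot: [0.734, 0.668, -0.082, -0.09]
contact_force: [0.3, -0.5, -2.3]
opening: 0.178
nosebot(dock) [45.3 -0.4 10. ] tailbot [-80.9  -0.6  41.4] pitch 13.96 yaw err 0.07 roll -0.06
```

```bash
python3 -m creep '[0,4,-0.9,0,0,0,0,4,-0.9,0,0,0,0,4,-0.9,0,0,0,0,0,0,0,0,0]'
python3 - <<'E'
from h import *
where()
E
```

```text
clock: 9.15
tool_pos: [0.639, 0.0775, 0.0525]
eef_rot: [0.734, 0.668, -0.083, -0.091]
contact_force: [-0.1, -0.4, -0.9]
opening: 0.177
nosebot(dock) [57.4 -0.1  9.9] tailbot [-68.7  -0.3  41.6] pitch 14.12 yaw err 0.09 roll -0.05
```

```bash
python3 -m creep '[0,3,-0.6,0,0,0,0,2,-0.5,0,0,0,0,0,0,0,0,0]'
python3 - <<'E'
from h import *
from plant import *
import cv2
where()
fs=[snapshot("scene")["color"][:,:,::-1].astype(float) for _ in range(2)]
a=np.mean(fs,0);a=np.clip(255*(a/255)**.6,0,255).astype(np.uint8)
cv2.imwrite("pics/d4.png",cv2.resize(a[165:225,280:365],None,fx=9,fy=9,interpolation=2))
E
```

```text
clock: 9.4
tool_pos: [0.6436, 0.0772, 0.0527]
eef_rot: [0.734, 0.668, -0.084, -0.092]
contact_force: [-1.4, 0.3, 1.2]
opening: 0.182
nosebot(dock) [61.8  0.   9.9] tailbot [-64.2  -0.2  42. ] pitch 14.3 yaw err 0.09 roll -0.04
```

View pics/d4.png

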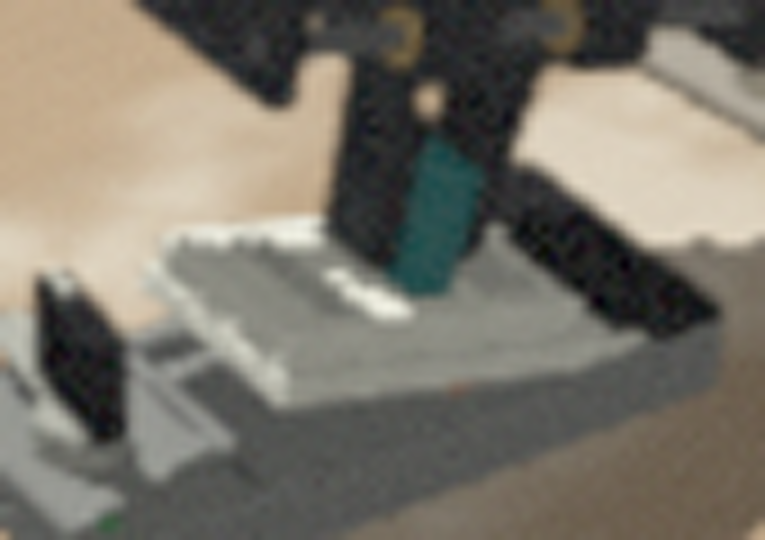

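The nose is under the lip with the tail raised. I'll push gently until it reaches the end wall.

```bash
python3 -m creep '[0,2,-0.5,0,0,0,0,0,0,0,0,0,0,2,-0.5,0,0,0,0,0,0,0,0,0]'
python3 - <<'E'
from h import *
where()
E
```

```text
clock: 9.83
tool_pos: [0.6476, 0.077, 0.0527]
eef_rot: [0.734, 0.668, -0.084, -0.092]
contact_force: [-1.2, -0.0, 0.6]
opening: 0.18
nosebot(dock) [65.8  0.2  9.9] tailbot [-60.2  -0.   42. ] pitch 14.32 yaw err 0.1 roll -0.04
```

```bash
python3 - <<'E'
from h import *
prev=None
for a in(14.3,12,10,8,6,4,2,0):
    p,r=dockpose(65.5,10,a,lat=0)
    if prev: print(a,np.round(prev[1].inv().apply(p-prev[0])*1000,2))
    prev=(p,r)
E
```

```text
12 [ 0.   -0.97  2.95]
10 [-0.   -0.85  2.56]
8 [ 0.   -0.85  2.56]
6 [ 0.   -0.85  2.56]
4 [-0.   -0.85  2.56]
2 [ 0.   -0.85  2.56]
0 [-0.   -0.85  2.56]
```

```bash
python3 -m creep '[0,-0.9,2.6,-2,0,0,0,-0.9,2.6,-2,0,0,0,-0.9,2.6,-2,0,0,0,0,0,0,0,0]'
python3 -c "
from h import *
where();p,r=dockpose(65.5,10,4);steps(p,r)"
```

```text
clock: 10.17
tool_pos: [0.6434, 0.0775, 0.0456]
eef_rot: [0.738, 0.672, -0.048, -0.052]
contact_force: [-1.5, 0.1, 1.2]
opening: 0.177
nosebot(dock) [65.8  0.3  9.9] tailbot [-62.9   0.1  28.3] pitch 8.1 yaw err 0.1 roll -0.01
clock 10.17 pos [0.6434 0.0775 0.0456] F [-1.5  0.1  1.2] M [-0.11  0.23 -0.02] open 0.177
delta tool mm [-0.2 -2.   5.3] rot deg [-4.1  0.   0.1] n 1
[-0.2, -2.0, 5.3] [-4.1, 0.02, 0.1]
```

```bash
python3 -m creep '[0,-1,2.6,-2,0,0,0,-0.9,2.6,-2,0,0,0,-0.9,2,-1.5,0,0,0,0,0,0,0,0]'
python3 -c "
from h import *
where();p,r=dockpose(65.5,10,0);steps(p,r)"
```

```text
clock: 10.5
tool_pos: [0.6416, 0.0776, 0.0384]
eef_rot: [0.739, 0.673, -0.014, -0.015]
contact_force: [-2.8, -0.6, 2.8]
opening: 0.177
nosebot(dock) [67.2  0.2  9.8] tailbot [-62.7   0.1  15.2] pitch 2.37 yaw err 0.08 roll -0.0
clock 10.5 pos [0.6416 0.0776 0.0384] F [-2.8 -0.6  2.8] M [-0.06  0.39 -0.03] open 0.177
delta tool mm [-0.1 -2.7  2.9] rot deg [-2.4  0.   0.1] n 1
[-0.1, -2.7, 2.9] [-2.37, 0.0, 0.08]
```

```bash
python3 -m creep '[0,-1.8,1.6,-1.2,0,0,0,-1.4,1.6,-1.2,0,0,0,0,0,0,0,0]'
python3 - <<'E'
from h import *
from plant import *
import cv2
where();p,r=dockpose(65.5,10,0);steps(p,r)
fs=[snapshot("scene")["color"][:,:,::-1].astype(float) for _ in range(2)]
a=np.mean(fs,0);a=np.clip(255*(a/255)**.6,0,255).astype(np.uint8)
cv2.imwrite("pics/d5.png",cv2.resize(a[165:225,280:365],None,fx=9,fy=9,interpolation=2))
E
```

```text
clock: 10.75
tool_pos: [0.641, 0.0778, 0.0357]
eef_rot: [0.74, 0.673, 0.001, 0.001]
contact_force: [-0.8, 0.2, -0.1]
opening: 0.181
nosebot(dock) [67.8  0.4 10.3] tailbot [-62.2   0.2   9.9] pitch -0.14 yaw err 0.06 roll 0.02
clock 10.75 pos [0.641  0.0778 0.0357] F [-0.8  0.2 -0.1] M [-0.11  0.39  0.01] open 0.181
delta tool mm [-0.3 -2.2  0.1] rot deg [ 0.1 -0.   0.1] n 1
[-0.3, -2.2, 0.1] [0.14, -0.02, 0.06]
```

View pics/d5.png

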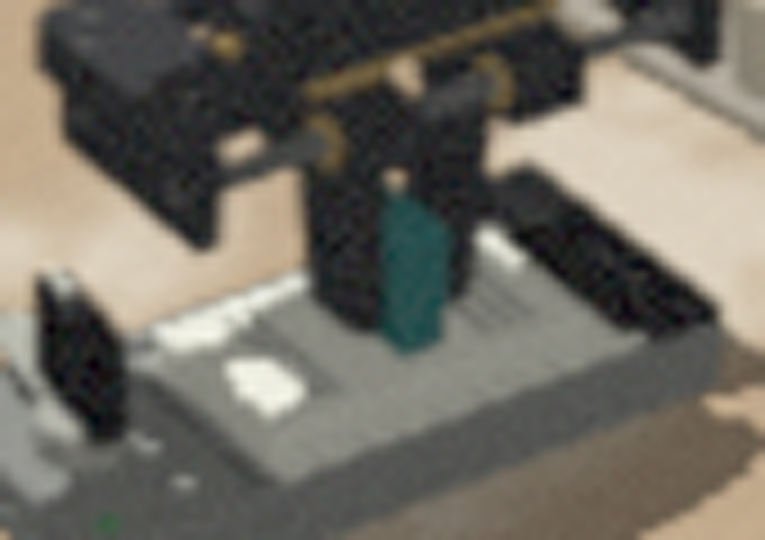

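The pack lies flat in the bay and little force is reported. I'll release it and go up.

```bash
python3 -m creep '[0,0,0,0,0,0,0,0,0,0,0,0,0,0,0,0,0,0,0,0,0,0,0,0,0,0,0,0,0,0]' 50
python3 -m creep '[0,0,-8,0,0,0,0,0,-20,0,0,0,0,0,-30,0,0,0,0,0,-30,0,0,0,0,0,-25,0,0,0]' 60
python3 - <<'E'
from h import *
from plant import *
import cv2
fs=[snapshot("scene")["color"][:,:,::-1].astype(float) for _ in range(2)]
a=np.mean(fs,0);a=np.clip(255*(a/255)**.6,0,255).astype(np.uint8)
cv2.imwrite("pics/d6.png",cv2.resize(a[165:225,268:365],None,fx=8,fy=8,interpolation=2))
print(get_state()['tool_pos'],get_state()['opening'],np.round(get_state()['q'],2))
# latch pose: axis, tongue dir yaw
ph=.06
ax=place(DOCK,(-105,0,0))[0]; print(ax)
ax[2]=.12; yaw=DOCK[2]+1.5-ph-np.pi/2
steps(ax,tool(yaw),smax=33,show=6)
E
```

```text
clock: 11.27
tool_pos: [0.6455, 0.0773, 0.0362]
eef_rot: [0.74, 0.673, 0.003, 0.002]
contact_force: [-0.4, 0.1, 0.2]
opening: 0.535
clock: 11.68
tool_pos: [0.6408, 0.0766, 0.1484]
eef_rot: [0.74, 0.672, -0.003, -0.002]
contact_force: [0.8, 0.9, 0.4]
opening: 0.679
[0.64408905 0.07677702 0.15165627] 0.6812431093489205 [-0.26  0.83  0.13  1.58 -0.14  0.74 -0.16]
[0.54167745 0.08700181 0.        ]
clock 11.78 pos [0.6441 0.0768 0.1517] F [ 0.2 -0.1  0. ] M [-0.04  0.   -0.  ] open 0.681
delta tool mm [   0.4 -103.    31.4] rot deg [ 0.1 -0.   7.5] n 4
[0.1, -25.7, 7.9] [0.03, -0.01, 1.87]
[-0.7, -25.7, 7.9] [0.03, -0.01, 1.87]
[-1.6, -25.7, 7.9] [0.03, -0.01, 1.87]
[-2.4, -25.6, 7.9] [0.03, -0.01, 1.87]
```

View pics/d6.png

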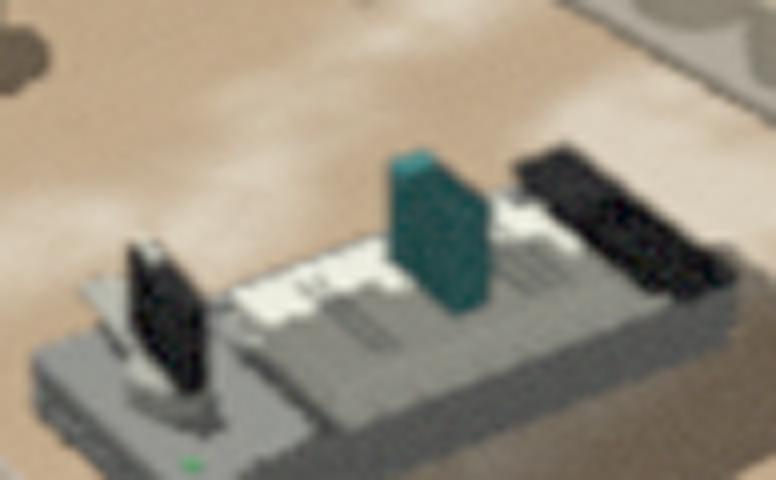

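```bash
python3 - <<'E'
from h import *
def back(c,u,z):
    M=E[c][:,:3];C=-M.T@E[c][:,3];d=M.T@np.linalg.inv(K[c])@np.array([u[0],u[1],1]);return C+d*(z-C[2])/d[2]
for z in(0,.03,.06,.08,.1):print(z,back('t',(368,308),z).round(3),back('s',(308,262),z).round(3),back('s',(309,297),z).round(3),back('t',(210,308),z).round(3))
E
```

```text
0 [ 0.433 -0.156  0.   ] [ 0.484 -0.056  0.   ] [ 0.416 -0.142  0.   ] [0.428 0.236 0.   ]
0.03 [ 0.43  -0.153  0.03 ] [ 0.462 -0.083  0.03 ] [ 0.397 -0.165  0.03 ] [0.426 0.231 0.03 ]
0.06 [ 0.428 -0.15   0.06 ] [ 0.44  -0.109  0.06 ] [ 0.377 -0.189  0.06 ] [0.423 0.227 0.06 ]
0.08 [ 0.426 -0.148  0.08 ] [ 0.425 -0.127  0.08 ] [ 0.364 -0.204  0.08 ] [0.422 0.224 0.08 ]
0.1 [ 0.425 -0.146  0.1  ] [ 0.41  -0.145  0.1  ] [ 0.351 -0.22   0.1  ] [0.42 0.22 0.1 ]
```

```bash
python3 -m creep '[0,-24,6,0,0,1.9,0,-25,6,0,0,1.9,-1,-24,6,0,0,1.9,-2,-15,6,0,0,1.9,0,0,0,0,0,0]' 60
python3 - <<'E'
from h import *
ax=place(DOCK,(-105,0,0))[0];ax[2]=.085
steps(ax,tool(DOCK[2]+1.5-.06-np.pi/2),smax=33,show=6)
E
```

```text
clock: 12.2
tool_pos: [0.5551, 0.086, 0.1288]
eef_rot: [0.785, 0.619, 0.004, 0.002]
contact_force: [-0.6, 0.2, 0.4]
opening: 0.68
clock 12.2 pos [0.5551 0.086  0.1288] F [-0.6  0.2  0.4] M [-0.09  0.14  0.03] open 0.68
delta tool mm [ -2.3 -13.7  43.7] rot deg [ 0.5 -0.2 -0.5] n 2
[-1.1, -6.9, 21.8] [0.24, -0.08, -0.27]
[-1.1, -6.8, 21.9] [0.24, -0.08, -0.27]
```

```bash
python3 -m creep '[-1,-6,15,0.2,0,-0.3,-1,-6,15,0.2,0,-0.2,0,-1,8,0,0,0,0,0,0,0,0,0]'
python3 - <<'E'
from h import *
from plant import *
import cv2
ax=place(DOCK,(-105,0,0))[0];ax[2]=.040
steps(ax,tool(DOCK[2]+1.5-.06-np.pi/2),smax=33,show=6)
fs=[snapshot("scene")["color"][:,:,::-1].astype(float) for _ in range(2)]
a=np.mean(fs,0);a=np.clip(255*(a/255)**.6,0,255).astype(np.uint8)
cv2.imwrite("pics/l1.png",cv2.resize(a[150:240,250:360],None,fx=7,fy=6.6,interpolation=2))
E
```

```text
clock: 12.53
tool_pos: [0.5453, 0.0875, 0.0905]
eef_rot: [0.781, 0.624, 0.003, 0.001]
contact_force: [0.0, -0.1, 0.6]
opening: 0.679
clock 12.53 pos [0.5453 0.0875 0.0905] F [ 0.  -0.1  0.6] M [-0.06  0.06 -0.  ] open 0.679
delta tool mm [-1.5 -3.7 50.5] rot deg [ 0.3 -0.2  0.2] n 2
[-0.7, -1.9, 25.3] [0.16, -0.12, 0.09]
[-0.7, -1.8, 25.3] [0.16, -0.12, 0.09]
```

View pics/l1.png

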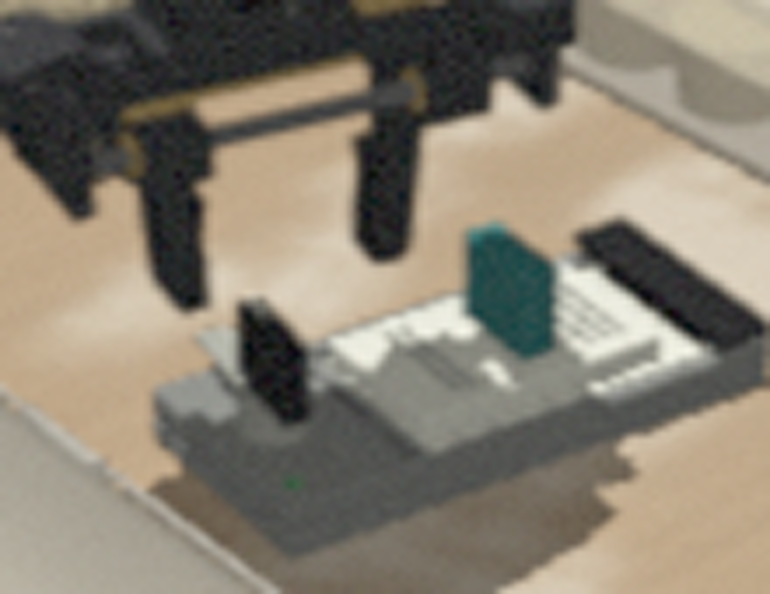

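```bash
python3 -m creep '[-1,-2,18,0.2,-0.1,0,-0.5,-1,16,0.1,0,0,0,-0.5,9,0,0,0,0,0,4,0,0,0,0,0,0,0,0,0]' 50 20
python3 - <<'E'
from h import *
ax=place(DOCK,(-105,0,0))[0];ax[2]=.040
steps(ax,tool(DOCK[2]+1.5-.06-np.pi/2),smax=33,show=6)
E
```

```text
clock: 13.05
tool_pos: [0.5501, 0.0867, 0.0468]
eef_rot: [0.782, 0.624, 0.007, 0.003]
contact_force: [-0.2, 0.6, 0.3]
opening: 0.566
clock 13.05 pos [0.5501 0.0867 0.0468] F [-0.2  0.6  0.3] M [-0.1   0.09 -0.02] open 0.566
delta tool mm [-1.7 -8.3  6.7] rot deg [ 0.8 -0.4  0.1] n 1
[-1.7, -8.3, 6.7] [0.79, -0.41, 0.11]
```

```bash
python3 -m creep '[-1.5,-8,6,0.7,-0.4,0,0,0,0,0,0,0,0,0,0,0,0,0]'
python3 - <<'E'
from h import *
ax=place(DOCK,(-105,0,0))[0];ax[2]=.040
steps(ax,tool(DOCK[2]+1.5-.06-np.pi/2),smax=33,show=6)
E
```

```text
clock: 13.3
tool_pos: [0.5428, 0.0871, 0.0416]
eef_rot: [0.782, 0.623, 0.001, 0.001]
contact_force: [0.5, -0.4, 0.8]
opening: 0.571
clock 13.3 pos [0.5428 0.0871 0.0416] F [ 0.5 -0.4  0.8] M [-0.    0.1  -0.02] open 0.571
delta tool mm [-0.4 -1.1  1.6] rot deg [ 0.2 -0.   0.1] n 1
[-0.4, -1.1, 1.6] [0.18, -0.02, 0.09]
```

```bash
python3 -m creep '[0,-0.5,1,0.2,0,0,0,0,0,0,0,0,0,0,0,0,0,0,0,0,0,0,0,0,0,0,0,0,0,0]' 0 20
python3 -m creep '[0,0,0,0,0,0,0,0,0,0,0,0,0,0,0,0,0,0]'
python3 - <<'E'
from h import *
ax=place(DOCK,(-105,0,0))[0];ax[2]=.040
steps(ax,tool(DOCK[2]+1.5-.06-np.pi/2),smax=33,show=6)
E
```

```text
clock: 13.72
tool_pos: [0.5431, 0.0876, 0.042]
eef_rot: [0.782, 0.624, 0.001, 0.0]
contact_force: [0.2, 0.1, 0.5]
opening: 0.214
clock: 13.97
tool_pos: [0.5427, 0.0877, 0.0421]
eef_rot: [0.782, 0.624, 0.001, -0.0]
contact_force: [0.5, -0.2, -0.4]
opening: 0.13
clock 13.97 pos [0.5427 0.0877 0.0421] F [ 0.5 -0.2 -0.4] M [-0.04  0.07  0.05] open 0.13
delta tool mm [-0.9 -0.8  2.1] rot deg [ 0.  -0.1  0.1] n 1
[-0.9, -0.8, 2.1] [0.03, -0.07, 0.13]
```

The bar is gripped at an opening of 0.13, which matches its 12 mm. I'll turn it clockwise (+z in the tool frame, since tool z points down).

```bash
python3 -m creep '[0,0,0,0,0,3,0,0,0,0,0,5,0,0,0,0,0,5,0,0,0,0,0,5,0,0,0,0,0,5]'
python3 -c "
from h import *
ax=place(DOCK,(-105,0,0))[0];ax[2]=.042
steps(ax,tool(DOCK[2]-np.pi/2),show=2)"
```

```text
clock: 14.38
tool_pos: [0.5419, 0.0881, 0.0421]
eef_rot: [0.894, 0.449, 0.0, -0.001]
contact_force: [-0.3, 0.9, 0.3]
opening: 0.135
clock 14.38 pos [0.5419 0.0881 0.0421] F [-0.3  0.9  0.3] M [-0.04  0.16  0.03] open 0.135
delta tool mm [-1.   0.5  0.1] rot deg [-0.1 -0.  58.8] n 9
[-0.1, 0.1, 0.0] [-0.02, -0.0, 6.53]
[-0.1, 0.1, 0.0] [-0.02, -0.0, 6.53]
```

```bash
python3 -m creep '[0,0,0,0,0,5,0,0,0,0,0,5,0,0,0,0,0,5,0,0,0,0,0,5,0,0,0,0,0,5]'
python3 -m creep '[0,0,0,0,0,5,0,0,0,0,0,5,0,0,0,0,0,5,0,0,0,0,0,5,0,0,0,0,0,3]'
python3 -c "
from h import *
ax=place(DOCK,(-105,0,0))[0];ax[2]=.042
steps(ax,tool(DOCK[2]-np.pi/2),show=2)"
```

```text
clock: 14.8
tool_pos: [0.5413, 0.0888, 0.0421]
eef_rot: [0.972, 0.235, -0.0, -0.002]
contact_force: [-0.6, 0.2, -0.3]
opening: 0.134
clock: 15.22
tool_pos: [0.541, 0.0897, 0.0421]
eef_rot: [1.0, 0.026, -0.001, -0.002]
contact_force: [-0.7, 0.2, 0.1]
opening: 0.134
clock 15.22 pos [0.541  0.0897 0.0421] F [-0.7  0.2  0.1] M [-0.16  0.2   0.07] open 0.134
delta tool mm [0.6 2.7 0.1] rot deg [-0.2  0.1  8.4] n 2
[0.3, 1.4, 0.0] [-0.12, 0.06, 4.22]
[0.4, 1.3, 0.0] [-0.12, 0.06, 4.22]
```

```bash
python3 -m creep '[0,0.5,0,0,0,2.5,0,0.5,0,0,0,2.5,0,0,0,0,0,2,0,0,0,0,0,0]'
python3 -c "
from h import *
ax=place(DOCK,(-105,0,0))[0];ax[2]=.042
steps(ax,tool(DOCK[2]-np.pi/2),show=2)"
python3 -m creep '[0,0,0,0,0,3,0,0,0,0,0,3]'
python3 -c "
from h import *
ax=place(DOCK,(-105,0,0))[0];ax[2]=.042
steps(ax,tool(DOCK[2]-np.pi/2),show=2)"
```

```text
clock: 15.55
tool_pos: [0.541, 0.09, 0.0421]
eef_rot: [0.999, -0.038, -0.001, -0.002]
contact_force: [-0.2, 0.8, 0.9]
opening: 0.135
clock 15.55 pos [0.541  0.09   0.0421] F [-0.2  0.8  0.9] M [-0.16  0.18 -0.04] open 0.135
delta tool mm [0.9 2.9 0. ] rot deg [-0.3  0.1  1.1] n 1
[0.9, 2.9, 0.0] [-0.28, 0.14, 1.07]
clock: 15.72
tool_pos: [0.5412, 0.0901, 0.0421]
eef_rot: [0.996, -0.09, -0.001, -0.002]
contact_force: [-0.8, -0.4, 0.2]
opening: 0.145
clock 15.72 pos [0.5412 0.0901 0.0421] F [-0.8 -0.4  0.2] M [-0.15  0.07  0.49] open 0.145
delta tool mm [1.  2.9 0.1] rot deg [-0.3  0.1 -4.9] n 1
[1.0, 2.9, 0.1] [-0.27, 0.13, -4.88]
```

The moment jumped to 0.49 N m, so the stop is met. I'll confirm with one more small push, then look.

```bash
python3 -m creep '[0,0,0,0,0,2,0,0,0,0,0,0]'
python3 - <<'E'
from h import *
from plant import *
import cv2
ax=place(DOCK,(-105,0,0))[0];ax[2]=.042
steps(ax,tool(DOCK[2]-np.pi/2),show=0)
fs=[snapshot("scene")["color"][:,:,::-1].astype(float) for _ in range(2)]
a=np.mean(fs,0);a=np.clip(255*(a/255)**.6,0,255).astype(np.uint8)
cv2.imwrite("pics/l2.png",cv2.resize(a[150:240,250:360],None,fx=7,fy=6.6,interpolation=2))
E
```

```text
clock: 15.88
tool_pos: [0.5412, 0.09, 0.0421]
eef_rot: [0.994, -0.107, -0.001, -0.002]
contact_force: [-0.5, -0.6, 1.4]
opening: 0.151
clock 15.88 pos [0.5412 0.09   0.0421] F [-0.5 -0.6  1.4] M [-0.09  0.17  0.47] open 0.151
delta tool mm [1.1 2.9 0.1] rot deg [-0.2  0.1 -6.8] n 1
```

View pics/l2.png

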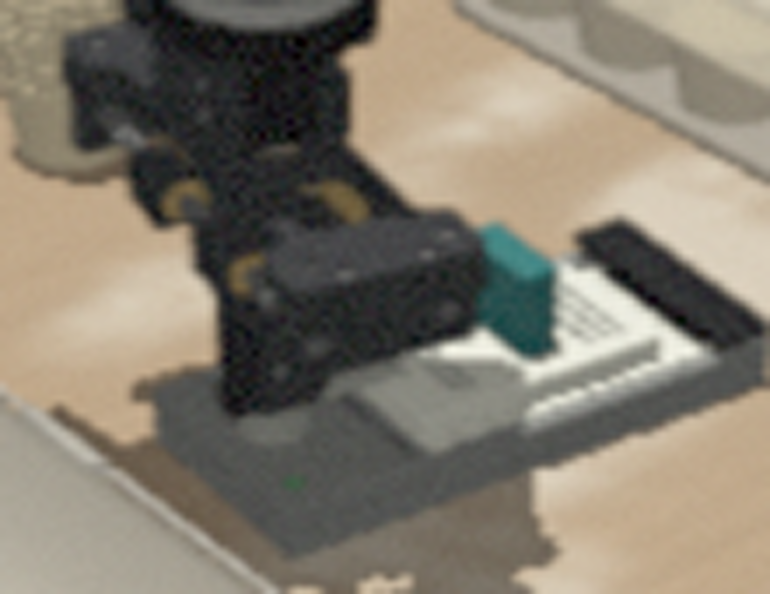

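```bash
python3 -m creep '[0,0,0,0,0,0,0,0,0,0,0,0,0,0,0,0,0,0,0,0,0,0,0,0,0,0,0,0,0,0]' 45
python3 -m creep '[0,0,-8,0,0,0,0,0,-20,0,0,0,0,0,-30,0,0,0,0,0,-30,0,0,0,0,0,-30,0,0,0]'
python3 -m creep '[0,0,-20,0,0,0,0,30,0,0,0,0,0,35,0,0,0,0,0,35,0,0,0,0,0,30,0,0,0,0]'
python3 - <<'E'
from h import *
from plant import *
import cv2
print(get_state()['tool_pos'])
fs=[snapshot("scene")["color"][:,:,::-1].astype(float) for _ in range(2)]
a=np.mean(fs,0);cv2.imwrite("pics/f.png",a);a=np.clip(255*(a/255)**.6,0,255).astype(np.uint8)
cv2.imwrite("pics/fc.png",cv2.resize(a[165:235,265:365],None,fx=8,fy=8,interpolation=2))
cv2.imwrite("pics/ft.png",snapshot("top")["color"][:,:,::-1])
E
```

```text
clock: 16.4
tool_pos: [0.5414, 0.09, 0.0421]
eef_rot: [0.994, -0.108, -0.001, -0.003]
contact_force: [-0.1, -0.5, 0.4]
opening: 0.494
clock: 16.82
tool_pos: [0.5371, 0.0888, 0.1602]
eef_rot: [0.994, -0.109, -0.008, -0.002]
contact_force: [0.4, 0.4, -0.5]
opening: 0.514
clock: 17.23
tool_pos: [0.5152, -0.0329, 0.1896]
eef_rot: [0.995, -0.1, -0.0, -0.005]
contact_force: [0.3, -0.9, -0.2]
opening: 0.505
[ 0.51521256 -0.03294382  0.18961732][ WARN:0@2.548] global loadsave.cpp:1063 imwrite_ Unsupported depth image for selected encoder is fallbacked to CV_8U.
```

View pics/fc.png

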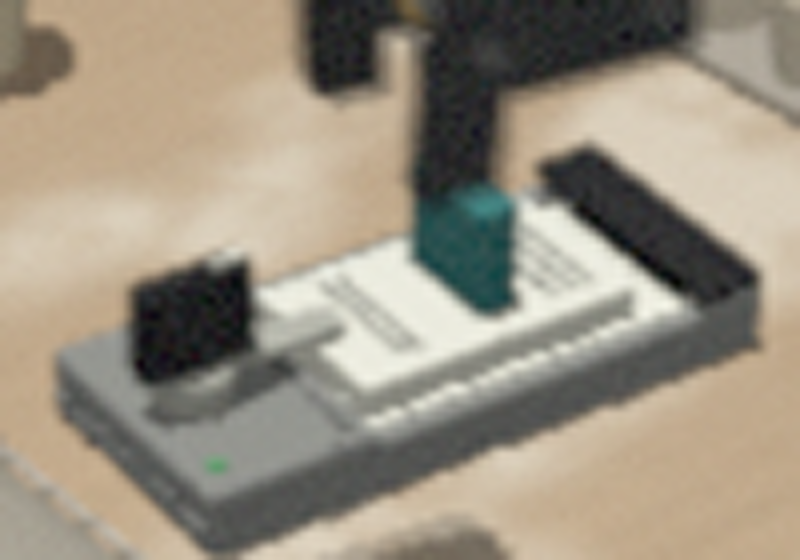

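View pics/ft.png

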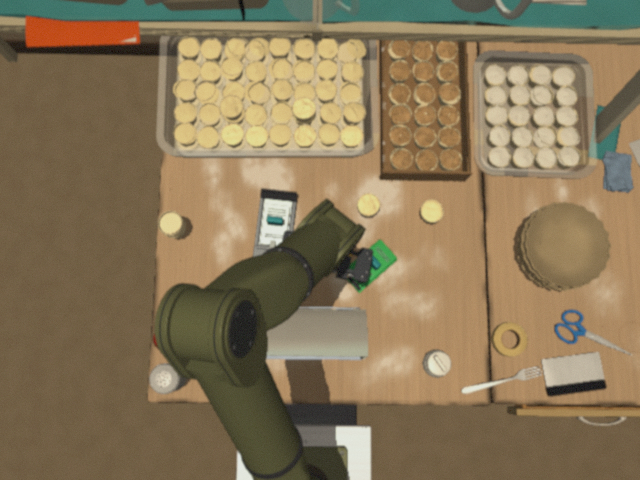

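View pics/f.png

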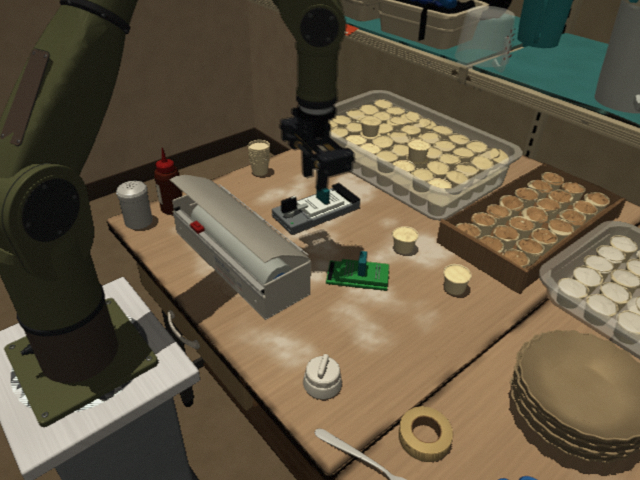

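```bash
python3 - <<'E'
from h import *
for ph in (1.35,1.4,1.45,1.5,1.55):
    a=1.5-ph;L=lambda r,z:(-105+r*np.cos(a),r*np.sin(a),z)
    print(ph,[np.round((proj('s',place(DOCK,L(r,z)))[0]+.5-[265,165])*8).tolist() for r,z in((52,36),(20,70),(-20,70),(20,36),(-20,36))])
from plant import *
print(get_state()['q'].round(2),get_state()['qd'].round(3))
E
```

```text
1.35 [[323.0, 302.0], [244.0, 248.0], [142.0, 298.0], [245.0, 341.0], [144.0, 393.0]]
1.4 [[329.0, 305.0], [246.0, 249.0], [139.0, 297.0], [247.0, 343.0], [142.0, 391.0]]
1.45 [[334.0, 309.0], [248.0, 251.0], [137.0, 295.0], [249.0, 344.0], [140.0, 390.0]]
1.5 [[339.0, 313.0], [250.0, 252.0], [136.0, 294.0], [251.0, 346.0], [138.0, 388.0]]
1.55 [[343.0, 317.0], [252.0, 254.0], [134.0, 292.0], [253.0, 348.0], [136.0, 386.0]]
[-0.38  0.71  0.61  1.97 -0.66  0.68 -1.12] [-0.055  0.016 -0.057 -0.022 -0.015  0.011 -0.009]
```

```bash
python3 -m creep '[0,0,0,0,0,0,0,0,0,0,0,0,0,0,0,0,0,0]'; python3 -c "
from plant import *
print(finish_job())"
```

```text
clock: 17.63
tool_pos: [0.5155, -0.031, 0.1899]
eef_rot: [0.995, -0.101, -0.0, -0.006]
contact_force: [-0.0, 0.5, 0.8]
opening: 0.512
the job is handed in; nothing more can be done
None
```

I put the white pack in the dock, turned the latch to its stop, and handed the job in at about 17.6 s of the 51 s allowed. `finish_job()` gives no verdict, so what follows is from my own checks.

- **Pack:** It went nose first under the black lip, tilted about 14° with the tail raised. I then swung it down flat and released it. The last pictures show it lying flat in the bay with its nose under the lip.
- **Latch:** I turned the latch clockwise until it stopped: the moment rose to about 0.5 N m and the tool began to turn over the bar. In the last scene view the tongue lies along the dock over the pack. Its tip fits about 1.5 rad to within a pixel or two.
- **Surroundings:** In the last pictures the cup stack, both custard cups and the green look-alike sit where they started. The robot was clear of everything. The contact forces reported after each move stayed under about 5 N.

Two things disagreed with my estimates:
- **Pack check before insertion:** One picture suggested the pack was 2–4° and about 2 mm off in the grip. It still went in without resistance.
- **Latch axis:** It seemed about 3 mm to the side of where I had estimated it. I relied on feeling the stop rather than on the computed position.

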